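# Unlock an inspection slide and index it to its ball detent

### The arm

A 7-joint arm with a two-finger parallel gripper is mounted at the origin on the work surface. World frame = base frame: x ahead of the robot, y to its left, z up, the work surface at z = 0. Lengths are in m, angles in rad, forces in N, time in s.
With the tool pointing down it reaches from about 0.35 to 0.9 m from the base axis. Payload 8.1 kg.
Tool frame: the origin (TCP) lies at the very end of the fingers, on their centre line; the grasp point (between the pads) lies 19 mm behind it; z points along the fingers, y is the line along which they close (so a half turn about z gives the same grasp; the last joint's range is limited). The gripper opens to 92 mm and grips with 3 to 60 N. Pads are 19 mm wide; open, the fingers measure 130 mm over their backs; the gripper's body (75 mm by 190 mm) begins 47 mm behind the grasp point.
Start: joints at [-1.346, 0.434, 0.025, 1.573, -0.012, 1.134, -0.075], TCP at [0.201, 0.592, 0.227] pointing down, gripper open.
Joint ranges: [-2.62, 2.62], [-0.44, 2.09], [-1.27, 1.32], [0.08, 2.57], [-1.32, 4.46], [0.12, 2], [-2.74, 2.74]. Speed limits (rad/s): [2.22, 2.22, 3.01, 3.01, 3.14, 3.14, 3.14].

### API

Orientations are given as a rotation vector (axis times angle).
In Python, from workcell import arm, imaging, job gives the robot as it stands. The module is installed in compiled form; this text tells all that it offers.
- The arm moves only by the shell command python3 -m jog 'ROWS' [FORCE]. ROWS is JSON, a list of rows, each a list of 3 entries, a list of its own where there are three numbers: the shift along the tool's x, y, z each as a share of 0.3 m, from -1 to 1, then the turn, a rotation vector about the tool's x, y, z each as a share of pi rad, from -1 to 1, then the finger opening in mm, from 0 to 91.8. In form: [[[x, y, z], [wx, wy, wz], hand], ...]. A call has 1 to 12 rows; each row is the pose to reach, as a shift and turn from the pose commanded when the call began, along the tool's axes at that moment, turning the shorter way round; what a row does not reach only later rows make up. A row lasts 1/10 s, in which the tool goes at most 50 mm and 8.59 degrees, less where a joint would pass 70% of its speed; a pose out of reach is approached as far as the arm can. A call with a number of a shift or a turn outside -1 to 1 is refused whole. A call with a gripper value outside its range is refused whole. The fingers move at their own pace and stop on an object; FORCE is the grip in N (left out, the last holds). Time passes only in rows, so rows that repeat a pose let the fingers close. It gives the time, the measured TCP pose, the force, the opening and the grip force at its end, in the units of the state.
- arm.observe(): the state, without advancing time (a new reading comes with each control period).
- imaging.capture(name): name is "scene" or "top" or "wrist"; returns a dict with "image" (480x640x3 uint8, red, green, blue), "intrinsics" (3x3 intrinsics, pixels), "k1" (the pictures are not rectified: a ray, as slopes to the right and down, at radius r is drawn at 1 + k1 r^2 times it, then the intrinsics apply), "T" (4x4, takes a point from camera to world coordinates). Camera axes: x right, y down, z forward; pixel columns grow to the right and rows downward; lengths in m; the calibration is good to about 2 mm. A picture is of the moment at which its call begins. There is no depth.
- job.hand_in(): hands the job in; it is judged then, once.
The state is a dict: "t": time; "qpos": joint angles; "qvel": joint speeds; "tau": joint torques, N m; "eef_pos": TCP position; "eef_rot": TCP orientation; "ft_force": force on the tool from outside, world axes, zero at the start; "wrist_torque": the same for the moment, N m; "grip_width": finger opening in m; "grasp_force": force on a finger pad.
Only numpy, scipy, OpenCV 4.12 (cv2) and the standard library are available. Lean on these libraries where they do the work, as an engineer would, in place of code of your own. Each camera call takes 0.05 s, during which the arm holds its last target. There are 200 camera calls.

### The job

Take the transport lock off the board inspection slide: turn its lock knob counter-clockwise (seen from above) until it stops, lift it straight out and leave it in the empty shallow steel tray. Then grip the carriage by its handle and slide it along the rail until the ball clicks into the notch of the index block, without running past the notch, and finish while still gripping the handle, holding the carriage still there. Leave everything else on the bench where it is.

Things in the scene. Friction and masses are not known exactly. Their poses are not given: they have to be found in the camera images.
- slide: Fixed inspection slide: an aluminium base plate 180 x 360 x 12 mm with a steel rail along its middle. Origin: centre of the plate's underside, on the bench. Its y axis runs along the rail and is the direction in which the carriage leaves its home end; x points across the rail (away from the robot when unturned), z up.
- carriage: Carriage on the rail: flat stage plate 70 x 130 (along y) x 6 mm, top 46 mm above the bench, with a low circuit board (to 50 mm), black handle, brass plunger on the +x side and the lock knob's tab on the -x side. Axes as the slide's; slides only along y, up to 185 mm from home (its start), with about 1.5 N friction; the knob locks it to a few mm. Origin: under its middle, at bench height.
- handle (a point): Grip point of the carriage's handle, 74 mm above the bench: a black upright block 16 mm along the rail x 28 mm across, from 46 to 88 mm above the bench. The point is on the block's axis, 14 mm below its top, 46 mm along +y from the carriage's origin.
- ball_tip (a point): Point fixed to the carriage: centre of the 10 mm steel ball, fully out, at the end of the brass plunger (15 mm thick) on the slide's +x side, 54 mm from the rail's middle, 34 mm above the bench, level along the rail with the carriage's origin.
- index: Fixed dark steel index block 20 x 46 x 30 mm on the base plate, +x side of the rail, at a place along the rail that differs each time; axes as the slide's. Facing the rail it has a gentle 15 degree ramp, then two upright 8 mm steel pins 13 mm apart; the gap between the pins is the notch. Origin: on the base plate's top (12 mm above the bench), below the ball's seat in the notch.
- notch (a point): Seat of the ball between the pins: home when ball_tip has this point's y in the slide's frame. Coming along +y the ball climbs the ramp from about 18 mm before it (3 to 4 N at the handle in all), crosses the first pin, is pulled in (about 4 N) over the last 5 mm, then the second, prouder pin resists with about 11 N; beyond about 7 mm it jumps over. The spring stays pressed in 1 mm.
- knob: Loose 90 g steel lock knob, upright in the carriage's tab: flange 32 mm across, 4 mm thick, resting on the tab 46 mm above the bench; on it a grip bar 34 (along the knob's x) x 12 (y) x 36 mm tall; below it a 9 mm shaft 30 mm long with two lugs along x, 20 mm over their ends. Origin: on the axis at the flange's underside, z up. Play in its hole 2 mm.
- knob_grip (a point): Point on the knob's axis 28 mm above its flange's underside, 12 mm below the bar's top; grip across the bar. The knob starts 0.85 to 1.2 rad clockwise of its release angle, where its x lies along the slide's x (0.2 rad of play for lifting); a stop blocks it about 0.15 rad further on. Then lift it straight up 35 mm to clear.
- tray: Fixed shallow steel tray, empty, 150 x 130 x 20 mm outside, 3 mm walls and floor; origin: centre of its underside. It stands left or right of the slide. The knob may fall over in it.
- organiser: Fixed grey parts box with six filled compartments, 150 x 130 x 45 mm, on the other side of the slide; not used. Origin: centre of its underside.
- meter: Hand multimeter lying on the bench, 150 x 76 x 34 mm (knob to 42 mm), origin under its centre; leave it alone.
- spool: Solder spool, 56 mm across, 40 mm tall, standing; origin under its centre; leave it alone.
- jar: Small amber jar, 48 mm across, 55 mm tall, standing; origin under its centre; leave it alone.
- driver: Screwdriver 160 mm long lying along its x, black handle, between the robot and the slide; leave it alone.
- heatsink: Finned aluminium heat sink, 50 x 26 x 27 mm, origin under its centre; leave it alone.
- capacitor: Black capacitor, 18 mm across, 24 mm tall, standing on the slide's base plate near its far end along the rail, on the -x side; origin under its centre; leave it alone.
Not all that is in view belongs to the job. Leave any blue or green look-alike of the knob alone.

How it is judged:
By the outcome, as a careful person would: the job done as asked, in the order asked, and still so for the second after the job is handed in, while the arm keeps its last pose, push and grip.
It also fails if it takes over 58 s, if anything falls off the work surface, if the arm or the gripper's body presses on something with over 40 N, if the wrist force passes 120 N, or if a joint passes its speed limit or range.

## Working session

There is one attempt and no reset: what is moved stays moved. The work goes in short steps, Python scripts to look and compute and a shell command to move; the robot and the scene stay as the last step left them, time stands still between calls to the robot, and variables do not carry over. Pictures are saved under pics/ and viewed, at most 10 in all, crops included, and the job is handed in when it is done.

```bash
mkdir -p pics; cat > h.py <<'E'
import numpy as np, cv2
from workcell import arm, imaging, job
from scipy.spatial.transform import Rotation as R
def cap(n):
    return imaging.capture(n)
def save(c,name,crop=None,scale=1):
    im=c["image"][:,:,::-1]
    if crop: a,b,x,y=crop; im=im[b:y,a:x]
    cv2.imwrite("pics/"+name, cv2.resize(im,None,fx=scale,fy=scale,interpolation=cv2.INTER_CUBIC))
def ray(c,u,v):
    K=np.array(c["intrinsics"]); k=c["k1"]
    d=np.array([(u-K[0,2])/K[0,0],(v-K[1,2])/K[1,1]]); s=d.copy()
    for _ in range(20): s=d/(1+k*(s@s))
    T=np.array(c["T"]); r=T[:3,:3]@np.array([s[0],s[1],1]); return T[:3,3],r
def onz(c,u,v,z):
    o,r=ray(c,u,v); return o+r*(z-o[2])/r[2]
def proj(c,p):
    T=np.array(c["T"]); q=T[:3,:3].T@(np.array(p)-T[:3,3]); s=q[:2]/q[2]; s=s*(1+c["k1"]*(s@s))
    K=np.array(c["intrinsics"]); return np.array([K[0,0]*s[0]+K[0,2],K[1,1]*s[1]+K[1,2]])
def to_tool(p,rotz_world=0):
    """shift in tool units to put grasp/tcp at world p"""
    s=arm.observe(); Rm=R.from_rotvec(s["eef_rot"])
    return Rm.inv().apply(np.array(p)-s["eef_pos"])/0.3
E
python3 - <<'E'
from h import *
for n in ("top","scene"):
    c=cap(n); save(c,n+"0.png"); print(n,c["intrinsics"],c["k1"],np.round(c["T"],3).tolist())
s=arm.observe(); print({k:np.round(v,3) for k,v in s.items()}); print(R.from_rotvec(s["eef_rot"]).as_matrix().round(3))
E
```

```text
top [[550.03227901   0.         310.18416663]
 [  0.         550.03227901 245.93214179]
 [  0.           0.           1.        ]] 0.05361616018853672 [[0.015, -0.985, 0.174, 0.334], [-1.0, -0.016, -0.008, 0.002], [0.011, -0.174, -0.985, 1.293], [0.0, 0.0, 0.0, 1.0]]
scene [[549.33425235   0.         328.23395678]
 [  0.         549.33425235 243.37856347]
 [  0.           0.           1.        ]] -0.07302605320167428 [[0.719, 0.537, -0.441, 1.029], [0.694, -0.572, 0.436, -0.434], [-0.019, -0.62, -0.784, 0.884], [0.0, 0.0, 0.0, 1.0]]
{'t': np.float64(0.1), 'qpos': array([-1.346,  0.435,  0.025,  1.574, -0.012,  1.134, -0.075]), 'qvel': array([-0.002, -0.001, -0.001, -0.005, -0.001, -0.001, -0.   ]), 'tau': array([ 3.0000e-03, -6.6912e+01,  9.8800e-01, -3.1514e+01, -6.1000e-02,
        3.8000e-02,  0.0000e+00]), 'eef_pos': array([0.201, 0.591, 0.226]), 'eef_rot': array([-5.130e-01, -3.099e+00,  2.000e-03]), 'ft_force': array([-0.17 ,  0.018, -0.195]), 'wrist_torque': array([0.042, 0.014, 0.063]), 'grasp_force': np.float64(0.0), 'grip_width': np.float64(0.091)}
[[-0.947  0.322 -0.   ]
 [ 0.322  0.947 -0.001]
 [-0.    -0.001 -1.   ]]
```

View pics/top0.png

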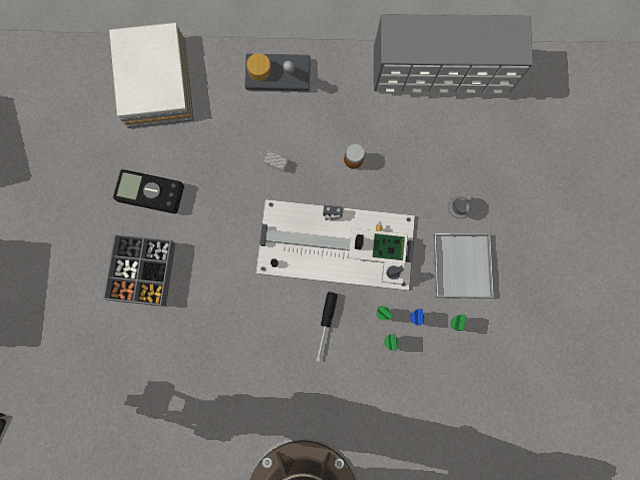

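View pics/scene0.png

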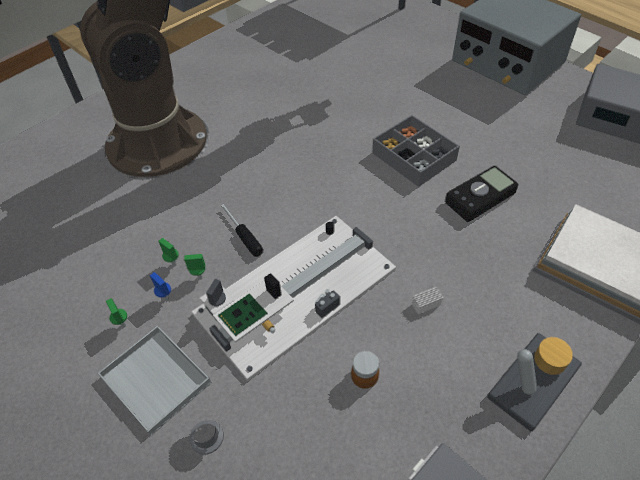

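The top view shows the slide in the middle at (340,245), with its home end on the right. On it are the steel knob on its tab (394,271), the handle (360,242), the index block (333,212) and the plunger (379,228). The tray is at (465,265).

These could be taken for the knob: green look-alikes at (384,313), (391,342) and (459,322), a blue one at (417,317), and a grey round thing at (460,207), which is the spool. I choose the grey steel one on the carriage's tab at (394,271) and will check it in a close crop.

```bash
python3 - <<'E'
from h import *
c=cap("top"); save(c,"crop1.png",(250,190,510,310),3)
P=lambda n,u,v,z: print(n,onz(c,u,v,z).round(3))
P("corner",267,200,.012);P("corner",415,215,.012);P("corner",409,290,.012);P("corner",257,273,.012)
P("knobtop",394,271,.08);P("handle",360,242,.088);P("index",333,212,.042);P("tray",465,265,.01)
# bright plate fit
hsv=cv2.cvtColor(c["image"],cv2.COLOR_RGB2HSV); m=((hsv[...,2]>195)&(hsv[...,1]<40)).astype(np.uint8)
m[:190]=0;m[300:]=0;m[:,:250]=0;m[:,425:]=0
m=cv2.morphologyEx(m,cv2.MORPH_CLOSE,np.ones((25,25)))
k=max(cv2.findContours(m,0,2)[0],key=cv2.contourArea); b=cv2.boxPoints(cv2.minAreaRect(k)); print(b)
w=np.array([onz(c,u,v,.012) for u,v in b]); print(w.round(4), w.mean(0))
for i in range(4): d=w[(i+1)%4]-w[i]; print(np.linalg.norm(d),np.arctan2(d[1],d[0]))
E
```

```text
corner [0.67  0.096 0.012]
corner [ 0.639 -0.258  0.012]
corner [ 0.459 -0.241  0.012]
corner [0.493 0.115 0.012]
knobtop [ 0.494 -0.195  0.08 ]
handle [ 0.557 -0.119  0.088]
index [ 0.636 -0.061  0.042]
tray [ 0.521 -0.373  0.01 ]
[[256.30106 272.46497]
 [264.2144  199.2664 ]
 [415.8209  215.65628]
 [407.90756 288.85486]]
[[ 0.4945  0.1164  0.012 ]
 [ 0.6714  0.103   0.012 ]
 [ 0.6372 -0.2599  0.012 ]
 [ 0.4618 -0.2382  0.012 ]] [ 0.56622702 -0.06965221  0.012     ]
0.17736796855151907 -0.07540891584786437
0.3645445110763713 -1.6645914248368783
0.1767773272184386 3.0183676766968643
0.35608236081915556 1.4787907366966149
```

View pics/crop1.png

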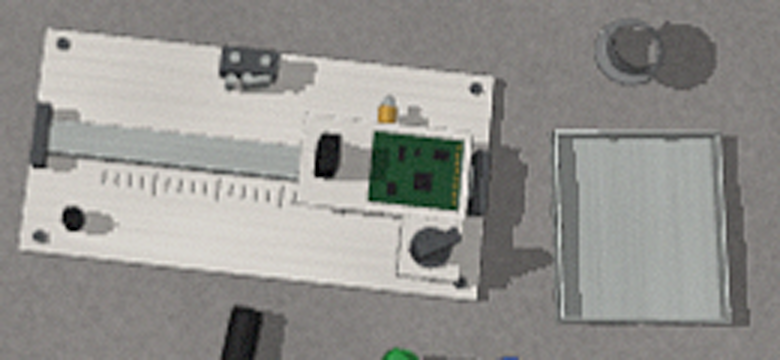

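The crop confirms the choice: an all-grey knob with flange and bar on the carriage tab at about (393,272), its bar pointing along -y and slightly +x, so about -1.15 rad in world. I'm moving over it.

```bash
python3 -m jog '[[[-0.59,-0.72,0],[0,0,0],60],[[-0.59,-0.72,0],[0,0,0],60],[[-0.59,-0.72,0],[0,0,0],60],[[-0.59,-0.72,0],[0,0,0],60],[[-0.59,-0.72,0],[0,0,0],60],[[-0.59,-0.72,0],[0,0,0],60],[[-0.59,-0.72,0],[0,0,0],60]]' 30
python3 -m jog '[[[-0.59,-0.72,0],[0,0,0.277],60],[[-0.59,-0.72,0],[0,0,0.277],60],[[-0.59,-0.72,0],[0,0,0.277],60],[[-0.59,-0.72,0],[0,0,0.277],60],[[-0.59,-0.72,0],[0,0,0.277],60],[[-0.59,-0.72,0],[0,0,0.277],60],[[-0.59,-0.72,0],[0,0,0.277],60],[[-0.59,-0.72,0],[0,0,0.277],60]]'
python3 - <<'E'
from h import *
s=arm.observe(); print(s["eef_pos"],R.from_rotvec(s["eef_rot"]).as_matrix().round(3),s["qpos"].round(2),s["t"])
print(to_tool([.495,-.194,.2]))
E
```

```text
t: 0.85
eef_pos: [0.3009, 0.3259, 0.2268]
eef_rot: [0.522, 3.097, -0.002]
ft_force: [0.3, 0.8, 0.0]
grip_width: 0.0603
grasp_force: 0.0
t: 1.65
eef_pos: [0.3974, 0.0692, 0.2267]
eef_rot: [-1.771, -2.595, -0.0]
ft_force: [-0.1, 0.5, -0.1]
grip_width: 0.0601
grasp_force: 0.0
[0.39739426 0.06922158 0.22669255] [[-0.365  0.931 -0.   ]
 [ 0.931  0.365  0.   ]
 [ 0.     0.    -1.   ]] [-0.71  0.05  0.43  2.1  -0.03  1.    0.11] 1.65
[-0.93564932 -0.01703039  0.08877588]
```

```bash
python3 -m jog '[[[-0.94,-0.02,0.08],[0,0,0],60],[[-0.94,-0.02,0.08],[0,0,0],60],[[-0.94,-0.02,0.08],[0,0,0],60],[[-0.94,-0.02,0.08],[0,0,0],60],[[-0.94,-0.02,0.08],[0,0,0],60],[[-0.94,-0.02,0.08],[0,0,0],60],[[-0.94,-0.02,0.08],[0,0,0],60],[[-0.94,-0.02,0.08],[0,0,0],60],[[-0.94,-0.02,0.08],[0,0,0],60]]'
python3 - <<'E'
from h import *
s=arm.observe(); print(s["eef_pos"],s["qpos"].round(2))
c=cap("wrist"); save(c,"w1.png"); np.savez("w1.npz",**c); print(np.round(c["T"],3)); print(proj(c,[.495,-.194,.086]))
E
```

```text
t: 2.55
eef_pos: [0.4947, -0.1936, 0.2023]
eef_rot: [-1.766, -2.597, -0.001]
ft_force: [-0.2, 0.8, -0.1]
grip_width: 0.0602
grasp_force: 0.0
[ 0.49466339 -0.19360938  0.20233244] [-0.2   0.34  0.63  1.87 -0.23  1.01  0.9 ]
[[ 0.93   0.349  0.112  0.464]
 [ 0.367 -0.886 -0.284 -0.116]
 [ 0.     0.306 -0.952  0.361]
 [ 0.     0.     0.     1.   ]]
[319.52284156 231.0129449 ]
```

View pics/w1.png

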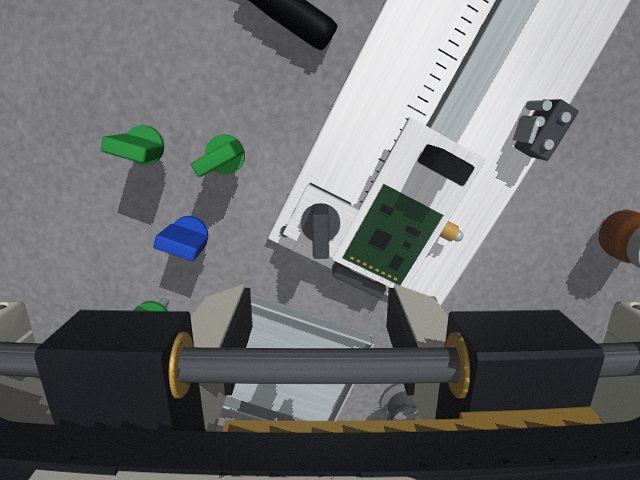

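The wrist view shows the knob flange around (321,223) with its grip bar almost vertical in the image, well between the fingers. The handle is at (446,164), the ball at (457,236) and the index pins near (547,120).

```bash
python3 - <<'E'
from h import *
c=dict(np.load("w1.npz")); im=c["image"][185:275,280:370,::-1]; im2=c["image"][90:180,500:590,::-1]; im3=c["image"][195:285,400:490,::-1]
im4=c["image"][130:200,400:500,::-1]
f=lambda i:cv2.resize(i,(390,292) if 0 else (290,290),interpolation=cv2.INTER_CUBIC)
im4=c["image"][125:215,400:490,::-1]
cv2.imwrite("pics/w1z.png",np.vstack([np.hstack([f(im),f(im2)]),np.hstack([f(im3),f(im4)])]))
E
```

```text
(no output)
```

View pics/w1z.png

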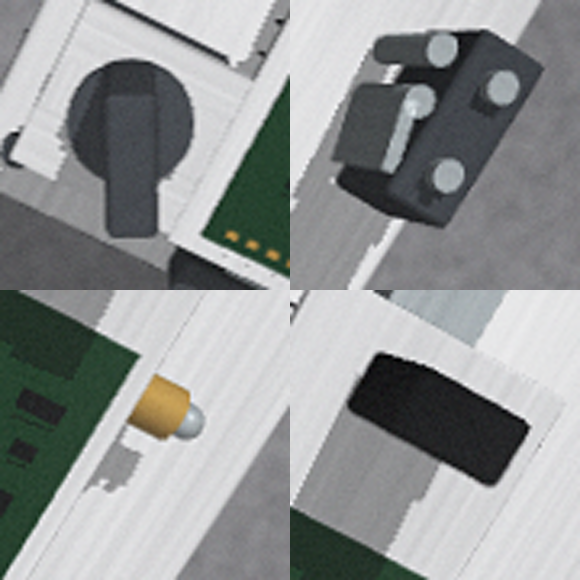

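```bash
python3 - <<'E'
from h import *
c=dict(np.load("w1.npz")); k=90/290
def pt(ox,oy,px,py,z): return onz(c,ox+px*k-.5,oy+py*k-.5,z)
B=[pt(280,185,*p,.086) for p in((107,95),(157,95),(158,236),(106,236))]
print("bar",np.mean(B,0).round(4)); d=(B[2]+B[3]-B[0]-B[1])/2; print(np.linalg.norm(d),np.arctan2(d[1],d[0]))
print("flange",pt(280,185,131,122,.050))
ang=1.479; ys=np.array([np.cos(ang),np.sin(ang)]); xs=np.array([np.sin(ang),-np.cos(ang)])
# carriage edge directions: rail edges at rail top
for a,b,z in (((466-0,210),(628,0),.012),((297,185),(388,0),.012)):
    p,q=onz(c,*a,z),onz(c,*b,z); print("edge dir",np.arctan2(*(q-p)[1::-1]))
H=[pt(400,125,*(x,y-290) if 0 else (x-290,y-290),.088) for x,y in((385,352),(528,430),(495,487),(350,405))]
h=np.mean(H,0); print("handle",h.round(4))
ball=pt(400,195,188,420-290,.034); print("ball",ball.round(4))
for z in(.040,.042,.046):
  p1=pt(500,90,130,100,z);p2=pt(500,90,150,50,z)
  m=(p1+p2)/2; print(z,"pins",p1.round(4),p2.round(4),np.linalg.norm(p1-p2),"ball->notch along y",(m-ball)[:2]@ys,"x",(m-ball)[:2]@xs,"handle-ball",(h-ball)[:2]@ys,(h-ball)[:2]@xs)
E
```

```text
bar [ 0.4971 -0.1974  0.086 ]
0.03301702000176492 -1.1939413075967158
flange [ 0.4968985  -0.19728675  0.05      ]
edge dir 1.346219031942202
edge dir 1.485610201192203
handle [ 0.5577 -0.1176  0.088 ]
ball [ 0.6131 -0.1682  0.034 ]
0.04 pins [ 0.6289 -0.0578  0.04  ] [ 0.6277 -0.0453  0.04  ] 0.01252687951317533 ball->notch along y 0.11755601972701994 x 0.004476777803770637 handle-ball 0.04527727694121964 -0.05982811844454126
0.042 pins [ 0.6279 -0.0581  0.042 ] [ 0.6267 -0.0458  0.042 ] 0.012448787611025183 ball->notch along y 0.11706280858624447 x 0.0034916755605467007 handle-ball 0.04527727694121964 -0.05982811844454126
0.046 pins [ 0.6258 -0.0589  0.046 ] [ 0.6247 -0.0466  0.046 ] 0.012292603806724912 ball->notch along y 0.11607638630469357 x 0.0015214710740990489 handle-ball 0.04527727694121964 -0.05982811844454126
```

```bash
python3 -m jog '[[[-0.015,0.003,0.1],[0,0,0],40],[[-0.015,0.003,0.2],[0,0,0],40],[[-0.015,0.003,0.3],[0,0,0],40],[[-0.015,0.003,0.4],[0,0,0],40],[[-0.015,0.003,0.45],[0,0,0],40],[[-0.015,0.003,0.485],[0,0,0],40],[[-0.015,0.003,0.485],[0,0,0],40]]' 
python3 -m jog '[[[0,0,0],[0,0,0],0],[[0,0,0],[0,0,0],0],[[0,0,0],[0,0,0],0],[[0,0,0],[0,0,0],0],[[0,0,0],[0,0,0],0]]' 30
python3 - <<'E'
from h import *
s=arm.observe(); print({k:np.round(v,3) for k,v in s.items()})
E
```

```text
t: 3.3
eef_pos: [0.4965, -0.1986, 0.0565]
eef_rot: [-1.768, -2.595, 0.0]
ft_force: [0.9, 0.8, 0.3]
grip_width: 0.0397
grasp_force: 0.0
t: 3.8
eef_pos: [0.4973, -0.2, 0.0578]
eef_rot: [1.771, 2.594, 0.001]
ft_force: [-0.3, 1.0, 5.9]
grip_width: 0.012
grasp_force: 30.0
{'t': np.float64(3.8), 'qpos': array([-0.085,  0.538,  0.512,  2.001, -0.401,  0.7  ,  1.05 ]), 'qvel': array([ 0.   ,  0.001,  0.001, -0.003, -0.002,  0.002,  0.001]), 'tau': array([ 2.7300e-01, -5.6186e+01,  8.4100e+00, -1.9593e+01,  8.3000e-02,
       -1.8400e-01, -6.0000e-03]), 'eef_pos': array([ 0.497, -0.2  ,  0.058]), 'eef_rot': array([1.771e+00, 2.594e+00, 1.000e-03]), 'ft_force': array([-0.345,  1.026,  5.912]), 'wrist_torque': array([ 0.1  ,  0.09 , -0.068]), 'grasp_force': np.float64(30.001), 'grip_width': np.float64(0.012)}
```

```bash
python3 -m jog '[[[0,0,-0.005],[0,0,-0.03],0],[[0,0,-0.005],[0,0,-0.06],0],[[0,0,-0.005],[0,0,-0.1],0],[[0,0,-0.005],[0,0,-0.14],0],[[0,0,-0.005],[0,0,-0.18],0],[[0,0,-0.005],[0,0,-0.22],0],[[0,0,-0.005],[0,0,-0.26],0],[[0,0,-0.005],[0,0,-0.3],0],[[0,0,-0.005],[0,0,-0.33],0],[[0,0,-0.005],[0,0,-0.33],0],[[0,0,-0.005],[0,0,-0.33],0]]'
python3 - <<'E'
from h import *
s=arm.observe(); print({k:np.round(s[k],3) for k in ("wrist_torque","ft_force","qpos","grip_width")}); m=R.from_rotvec(s["eef_rot"]).as_matrix(); print(np.arctan2(m[1,1],m[0,1])-np.pi/2)
c=cap("wrist"); save(c,"w2.png")
E
```

```text
t: 4.9
eef_pos: [0.4969, -0.2001, 0.0587]
eef_rot: [0.258, 3.131, 0.0]
ft_force: [0.9, 0.8, -1.0]
grip_width: 0.0119
grasp_force: 30.0
{'wrist_torque': array([ 0.053, -0.121, -0.078]), 'ft_force': array([ 0.879,  0.788, -1.032]), 'qpos': array([ 0.122,  0.5  ,  0.22 ,  1.983, -0.169,  0.675,  1.854]), 'grip_width': np.float64(0.012)}
-0.16457876672284222
```

View pics/w2.png

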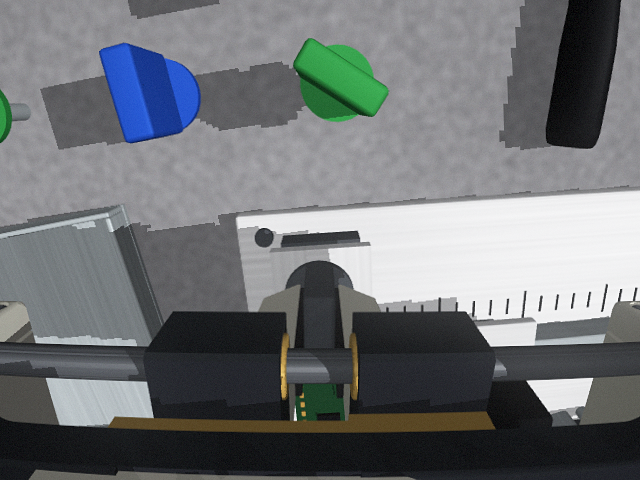

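The bar is gripped and turns with the tool. It is now about 0.08 rad short of release, so I continue slowly to the stop.

```bash
python3 -m jog '[[[0,0,0],[0,0,-0.02],0],[[0,0,0],[0,0,-0.04],0],[[0,0,0],[0,0,-0.055],0],[[0,0,0],[0,0,-0.065],0],[[0,0,0],[0,0,-0.065],0]]'; cat > st.py <<'E'
from h import *
s=arm.observe(); print({k:np.round(s[k],3) for k in ("t","eef_pos","wrist_torque","ft_force","grip_width","grasp_force")}); m=R.from_rotvec(s["eef_rot"]).as_matrix(); print("barang",np.arctan2(m[1,1],m[0,1])-np.pi/2,"q7",s["qpos"][6]); 
E
python3 st.py;  python3 -m jog '[[[0,0,0],[0,0,-0.01],0],[[0,0,0],[0,0,-0.02],0],[[0,0,0],[0,0,-0.02],0]]'; python3 st.py
```

```text
t: 5.45
eef_pos: [0.4969, -0.1988, 0.0586]
eef_rot: [0.067, -3.141, -0.002]
ft_force: [-0.8, 5.3, 0.5]
grip_width: 0.0118
grasp_force: 30.0
{'t': np.float64(5.45), 'eef_pos': array([ 0.497, -0.199,  0.059]), 'wrist_torque': array([ 1.426, -0.112, -0.126]), 'ft_force': array([-0.822,  5.303,  0.478]), 'grip_width': np.float64(0.012), 'grasp_force': np.float64(30.005)}
barang 0.04294394137698587 q7 2.016289426845172
t: 5.75
eef_pos: [0.4968, -0.1985, 0.0586]
eef_rot: [0.166, -3.137, -0.003]
ft_force: [0.4, 7.1, 1.6]
grip_width: 0.0119
grasp_force: 30.0
{'t': np.float64(5.75), 'eef_pos': array([ 0.497, -0.198,  0.059]), 'wrist_torque': array([ 1.615, -0.06 , -0.091]), 'ft_force': array([0.401, 7.051, 1.585]), 'grip_width': np.float64(0.012), 'grasp_force': np.float64(30.008)}
barang 0.10577095236232026 q7 2.0658254352945535
```

The side force jumped from 0.8 to 7 N at about 0.19 rad past release, so that is the stop. I'm backing off a little to relieve it, then lifting.

```bash
python3 -m jog '[[[0,0,0],[0,0,0.025],0],[[0,0,0],[0,0,0.025],0]]'; python3 st.py;  python3 -m jog '[[[0,0,-0.02],[0,0,0.025],0],[[0,0,-0.04],[0,0,0.025],0],[[0,0,-0.06],[0,0,0.025],0],[[0,0,-0.06],[0,0,0.025],0]]'; python3 st.py
```

```text
t: 5.95
eef_pos: [0.4968, -0.199, 0.0586]
eef_rot: [0.038, -3.141, -0.002]
ft_force: [0.4, 4.9, 1.1]
grip_width: 0.0117
grasp_force: 30.0
{'t': np.float64(5.95), 'eef_pos': array([ 0.497, -0.199,  0.059]), 'wrist_torque': array([ 1.396, -0.169, -0.081]), 'ft_force': array([0.439, 4.897, 1.148]), 'grip_width': np.float64(0.012), 'grasp_force': np.float64(30.007)}
barang 0.02446702681843016 q7 2.0018036196506372
t: 6.35
eef_pos: [0.4971, -0.2002, 0.0776]
eef_rot: [0.078, 3.14, -0.001]
ft_force: [0.8, 1.7, -0.5]
grip_width: 0.0119
grasp_force: 30.0
{'t': np.float64(6.35), 'eef_pos': array([ 0.497, -0.2  ,  0.078]), 'wrist_torque': array([ 0.378, -0.003, -0.01 ]), 'ft_force': array([ 0.763,  1.707, -0.479]), 'grip_width': np.float64(0.012), 'grasp_force': np.float64(30.0)}
barang -0.04998222275800979 q7 1.9364246303722665
```

```bash
python3 -m jog '[[[0,0,-0.04],[0,0,0],0],[[0,0,-0.09],[0,0,0],0],[[0,0,-0.14],[0,0,0],0],[[0,0,-0.17],[0,0,0],0],[[0,0,-0.17],[0,0,0],0]]'; python3 st.py; python3 - <<'E'
from h import *
c=cap("top")
# tray rim outer corners read off crop1 (scale 3, offset 250,190)
w=np.array([onz(c,250+u/3,190+v/3,.02) for u,v in((555,130),(722,133),(734,320),(561,322))])
print(w.round(3),w.mean(0)); print(to_tool([*w.mean(0)[:2],.125]))
save(cap("wrist"),"w3.png")
E
```

```text
t: 6.85
eef_pos: [0.4975, -0.2006, 0.1292]
eef_rot: [0.081, 3.138, -0.001]
ft_force: [-0.0, -0.7, -0.8]
grip_width: 0.0118
grasp_force: 30.0
{'t': np.float64(6.85), 'eef_pos': array([ 0.497, -0.201,  0.129]), 'wrist_torque': array([-0.   , -0.005, -0.075]), 'ft_force': array([-0.047, -0.666, -0.839]), 'grip_width': np.float64(0.012), 'grasp_force': np.float64(30.0)}
barang -0.05151313357148468 q7 1.9156219287926368
[[ 0.593 -0.303  0.02 ]
 [ 0.593 -0.433  0.02 ]
 [ 0.447 -0.436  0.02 ]
 [ 0.443 -0.303  0.02 ]] [ 0.51884048 -0.36871356  0.02      ]
[-0.10141161 -0.55694428  0.01124429]
```

View pics/w3.png

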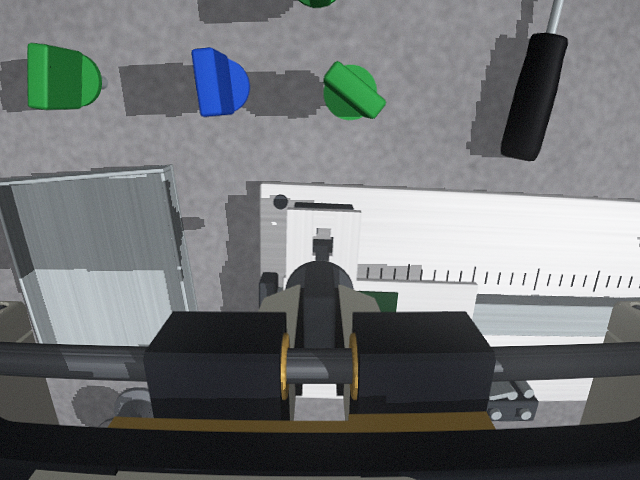

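The knob is out: its keyhole shows empty at (322,240), and the knob is in the fingers. Next is the tray.

```bash
python3 -m jog '[[[-0.03,-0.15,0],[0,0,0],0],[[-0.06,-0.3,0],[0,0,0],0],[[-0.09,-0.45,0],[0,0,0],0],[[-0.1,-0.557,0],[0,0,0],0],[[-0.1,-0.557,0.05],[0,0,0],0],[[-0.1,-0.557,0.15],[0,0,0],0],[[-0.1,-0.557,0.22],[0,0,0],0],[[-0.1,-0.557,0.25],[0,0,0],0],[[-0.1,-0.557,0.265],[0,0,0],0],[[-0.1,-0.557,0.265],[0,0,0],0]]'; python3 st.py
```

```text
t: 7.95
eef_pos: [0.5182, -0.368, 0.0479]
eef_rot: [-0.08, -3.14, -0.001]
ft_force: [0.2, -0.2, -0.9]
grip_width: 0.0118
grasp_force: 30.0
{'t': np.float64(7.95), 'eef_pos': array([ 0.518, -0.368,  0.048]), 'wrist_torque': array([ 0.005, -0.014,  0.026]), 'ft_force': array([ 0.246, -0.242, -0.919]), 'grip_width': np.float64(0.012), 'grasp_force': np.float64(30.0)}
barang -0.05108028615689886 q7 2.208176971080824
```

```bash
python3 -m jog '[[[0,0,0.006],[0,0,0],12],[[0,0,0.006],[0,0,0],12],[[0,0,0.006],[0,0,0],60],[[0,0,0.006],[0,0,0],60],[[0,0,0.006],[0,0,0],60],[[0,0,0.006],[0,0,0],60],[[0,0,-0.1],[0,0,0],60],[[0,0,-0.25],[0,0,0],60],[[0,0,-0.4],[0,0,0],60],[[0,0,-0.4],[0,0,0],60]]'; python3 st.py;  python3 - <<'E'
from h import *
save(cap("wrist"),"w4.png")
print(to_tool([.5577,-.1176,.16]))
E
```

```text
t: 8.95
eef_pos: [0.5211, -0.3708, 0.175]
eef_rot: [0.081, 3.131, -0.008]
ft_force: [-0.0, -0.7, -0.2]
grip_width: 0.0597
grasp_force: 0.0
{'t': np.float64(8.95), 'eef_pos': array([ 0.521, -0.371,  0.175]), 'wrist_torque': array([ 0.033, -0.011,  0.016]), 'ft_force': array([-0.045, -0.703, -0.23 ]), 'grip_width': np.float64(0.06), 'grasp_force': np.float64(0.0)}
barang -0.05178306830656765 q7 2.1772568890028023
[-0.08208521  0.84580115  0.03729927]
```

View pics/w4.png

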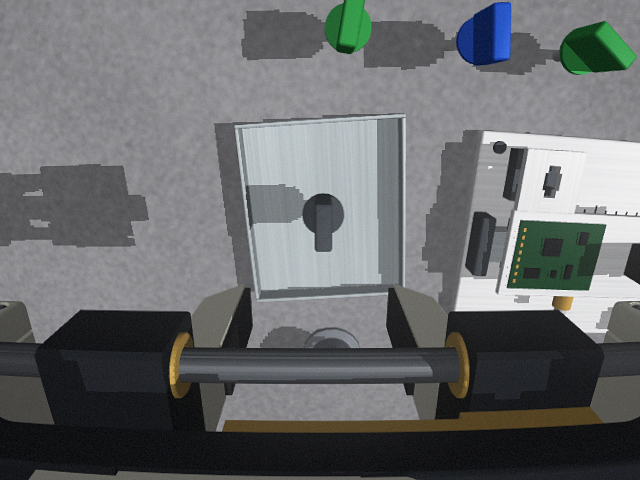

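The knob stands upright in the middle of the tray at (323,215). Now the handle.

```bash
python3 -m jog '[[[-0.02,0.15,0],[0,0,0.0115],50],[[-0.03,0.3,0],[0,0,0.0115],50],[[-0.05,0.45,0],[0,0,0.0115],50],[[-0.06,0.6,0],[0,0,0.0115],50],[[-0.07,0.75,0],[0,0,0.0115],50],[[-0.082,0.846,0],[0,0,0.0115],50],[[-0.082,0.846,0],[0,0,0.0115],50]]'; python3 - <<'E'
from h import *
print(arm.observe()["eef_pos"],to_tool([.5577,-.1176,.056]))
c=cap("scene"); 
t=cap("top"); g=cv2.cvtColor(t["image"],cv2.COLOR_RGB2HSV)
w=cap("wrist"); save(w,"w5.png")
for q in ([.5577,-.1176,.088],): print(proj(w,q))
m=(w["image"].max(2)<45).astype(np.uint8); m[300:]=0
n,l,st,ce=cv2.connectedComponentsWithStats(m)
for i in range(1,n):
    if st[i,4]>300: print(st[i],ce[i],onz(w,*ce[i],.088).round(4))
E
```

```text
t: 9.7
eef_pos: [0.5561, -0.11, 0.1669]
eef_rot: [-0.125, -3.137, -0.005]
ft_force: [-0.5, -0.3, 0.1]
grip_width: 0.0499
grasp_force: 0.0
[ 0.55605642 -0.10996444  0.16690897] [-0.00820187 -0.02596997  0.36961014]
[315.83821271 251.37827549]
[ 364    0   45   77 2707] [385.50905061  36.9445881 ] [ 0.4369 -0.0686  0.088 ]
[546 142  36  25 456] [558.77631579 152.37061404] [0.5075 0.0337 0.088 ]
[  0 187  15  40 428] [  5.8317757  206.10747664] [ 0.5103 -0.3133  0.088 ]
[148 196  22  66 765] [158.52810458 227.36078431] [ 0.5334 -0.2143  0.088 ]
[238 211  31  49 681] [255.5814978  235.77092511] [ 0.5442 -0.1541  0.088 ]
[199 218  24  21 434] [211.07373272 228.44700461] [ 0.537  -0.1811  0.088 ]
[173 220  16  29 302] [180.35430464 233.2615894 ] [ 0.5384 -0.2011  0.088 ]
[ 305  222   24   56 1128] [315.93794326 247.77304965] [ 0.5553 -0.1173  0.088 ]
```

View pics/w5.png

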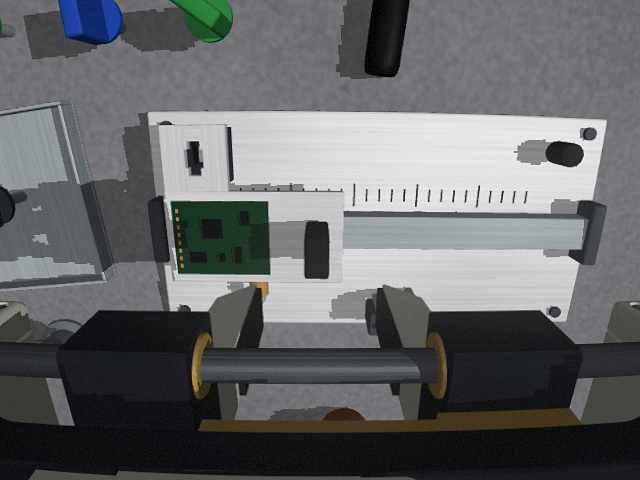

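The handle is at (316,250), matching the estimate, and the rail runs horizontally in the picture, so the yaw is right. I'm descending and gripping.

```bash
python3 -m jog '[[[-0.008,-0.026,0.1],[0,0,0],50],[[-0.008,-0.026,0.2],[0,0,0],50],[[-0.008,-0.026,0.3],[0,0,0],50],[[-0.008,-0.026,0.35],[0,0,0],50],[[-0.008,-0.026,0.37],[0,0,0],50],[[-0.008,-0.026,0.37],[0,0,0],50],[[-0.008,-0.026,0.37],[0,0,0],0],[[-0.008,-0.026,0.37],[0,0,0],0],[[-0.008,-0.026,0.37],[0,0,0],0],[[-0.008,-0.026,0.37],[0,0,0],0],[[-0.008,-0.026,0.37],[0,0,0],0]]' 40; python3 st.py
```

```text
t: 10.95
eef_pos: [0.5587, -0.1176, 0.058]
eef_rot: [0.13, 3.138, 0.011]
ft_force: [-1.8, 10.8, 7.4]
grip_width: 0.0158
grasp_force: 40.0
{'t': np.float64(10.95), 'eef_pos': array([ 0.559, -0.118,  0.058]), 'wrist_torque': array([ 1.844,  0.237, -0.258]), 'ft_force': array([-1.756, 10.785,  7.428]), 'grip_width': np.float64(0.016), 'grasp_force': np.float64(40.003)}
barang -0.08294962215015822 q7 1.7439873094227334
```

```bash
python3 -m jog '[[[0,0.03,-0.004],[0,0,0],0],[[0,0.07,-0.004],[0,0,0],0],[[0,0.11,-0.004],[0,0,0],0],[[0,0.15,-0.004],[0,0,0],0],[[0,0.19,-0.004],[0,0,0],0],[[0,0.23,-0.004],[0,0,0],0],[[0,0.26,-0.004],[0,0,0],0],[[0,0.29,-0.004],[0,0,0],0],[[0,0.3,-0.004],[0,0,0],0],[[0,0.3,-0.004],[0,0,0],0]]'; python3 st.py
python3 - <<'E'
from h import *
c=cap("wrist"); save(c,"w6.png"); np.savez("w6.npz",**c)
c=cap("scene"); save(c,"s6.png",(180,200,400,360),3.6); np.savez("s6.npz",**c)
E
```

```text
t: 11.95
eef_pos: [0.5666, -0.0335, 0.0581]
eef_rot: [0.136, 3.137, 0.001]
ft_force: [6.7, 2.2, -13.7]
grip_width: 0.0157
grasp_force: 40.0
{'t': np.float64(11.95), 'eef_pos': array([ 0.567, -0.034,  0.058]), 'wrist_torque': array([ 0.44 , -1.389, -0.179]), 'ft_force': array([  6.685,   2.224, -13.675]), 'grip_width': np.float64(0.016), 'grasp_force': np.float64(39.977)}
barang -0.08674063503808971 q7 1.5861979935147652
```

View pics/s6.png

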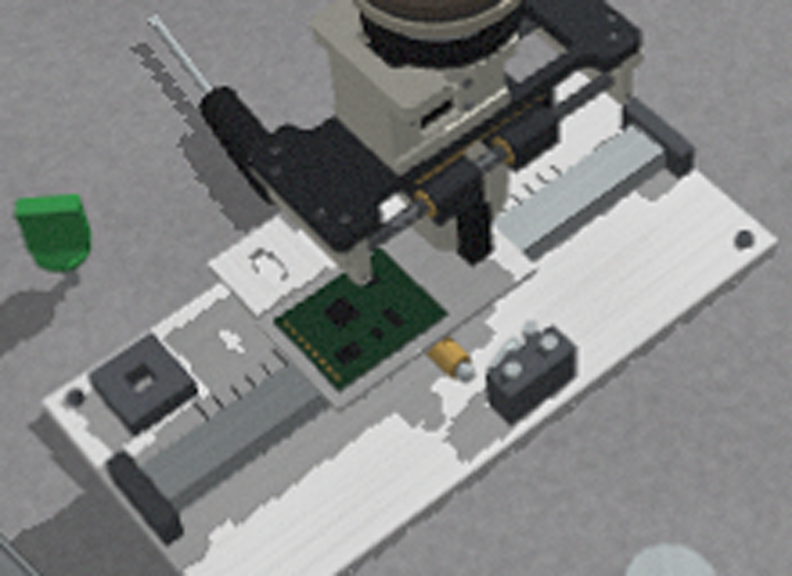

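The scene view shows the carriage moved, the handle held, and the ball at crop (465,371) approaching the pins of the index block near (532,327) and (508,352).

```bash
python3 - <<'E'
from h import *
c=dict(np.load("s6.npz")); P=lambda x,y,z: onz(c,180+(x+.5)/3.6-.5,200+(y+.5)/3.6-.5,z)
a=np.pi/2-.088; ys=np.array([np.cos(a),np.sin(a)]); xs=np.array([ys[1],-ys[0]])
b=P(465,371,.034)
for z in(.042,.045):
  for n,q in(("p1",(509,351)),("p2",(532,327)),("s1",(512,370)),("s2",(550,342))):
    d=(P(*q,z)-b)[:2]; print(z,n,(d@ys).round(4),(d@xs).round(4))
E
python3 -m jog '[[[-0.001,0.01,0.0025],[0,0,0],0],[[-0.001,0.02,0.0025],[0,0,0],0],[[-0.001,0.03,0.0025],[0,0,0],0],[[-0.001,0.04,0.0025],[0,0,0],0],[[-0.001,0.04,0.0025],[0,0,0],0]]'; python3 st.py
```

```text
0.042 p1 0.0213 0.0097
0.042 p2 0.0394 0.0065
0.042 s1 0.0151 0.0193
0.042 s2 0.0403 0.0194
0.045 p1 0.0201 0.0113
0.045 p2 0.0381 0.0081
0.045 s1 0.0139 0.0208
0.045 s2 0.039 0.0209
t: 12.55
eef_pos: [0.5677, -0.0218, 0.0581]
eef_rot: [0.136, 3.137, 0.001]
ft_force: [4.8, 0.9, -3.3]
grip_width: 0.0156
grasp_force: 40.0
{'t': np.float64(12.55), 'eef_pos': array([ 0.568, -0.022,  0.058]), 'wrist_torque': array([ 0.3  , -1.075, -0.216]), 'ft_force': array([ 4.847,  0.905, -3.308]), 'grip_width': np.float64(0.016), 'grasp_force': np.float64(39.979)}
barang -0.08692756469877172 q7 1.565731648280572
```

```bash
for i in 1; do python3 -m jog '[[[-0.002,0.007,0],[0,0,0],0],[[-0.002,0.014,0],[0,0,0],0],[[-0.002,0.02,0],[0,0,0],0],[[-0.002,0.02,0],[0,0,0],0]]'|sed -n '2p;4p'; python3 -m jog '[[[0,0.007,0],[0,0,0],0],[[0,0.014,0],[0,0,0],0],[[0,0.014,0],[0,0,0],0]]'|sed -n '2p;4p'; python3 -m jog '[[[0,0.007,0],[0,0,0],0],[[0,0.01,0],[0,0,0],0],[[0,0.01,0],[0,0,0],0]]' |sed -n '2p;4p'; done
```

```text
eef_pos: [0.5681, -0.0166, 0.058]
ft_force: [2.0, -1.7, 2.9]
eef_pos: [0.5685, -0.0125, 0.058]
ft_force: [2.4, -3.5, 5.9]
eef_pos: [0.5688, -0.0098, 0.058]
ft_force: [2.0, -3.9, 4.8]
```

```bash
python3 -m jog '[[[0,0.005,0],[0,0,0],0],[[0,0.005,0],[0,0,0],0]]'|sed -n '2p;4p'; python3 -m jog '[[[0,0.004,0],[0,0,0],0],[[0,0.004,0],[0,0,0],0]]' |sed -n '2p;4p';  python3 -m jog '[[[0,0.003,0],[0,0,0],0],[[0,0.003,0],[0,0,0],0]]' |sed -n '2p;4p'; python3 -m jog '[[[0,0.003,0],[0,0,0],0],[[0,0.003,0],[0,0,0],0]]' |sed -n '2p;4p'
```

```text
eef_pos: [0.5689, -0.008, 0.058]
ft_force: [2.7, -2.9, 5.7]
eef_pos: [0.5691, -0.0063, 0.058]
ft_force: [2.4, -0.3, 4.4]
eef_pos: [0.5692, -0.005, 0.058]
ft_force: [2.6, 0.6, 5.0]
eef_pos: [0.5693, -0.0036, 0.058]
ft_force: [3.1, 2.2, 6.3]
```

```bash
python3 -m jog '[[[0,0.003,0],[0,0,0],0],[[0,0.003,0],[0,0,0],0]]'|sed -n '2p;4p'; python3 -m jog '[[[0,0.002,0],[0,0,0],0],[[0,0.002,0],[0,0,0],0]]' |sed -n '2p;4p';  python3 -m jog '[[[0,0.002,0],[0,0,0],0],[[0,0.002,0],[0,0,0],0]]' |sed -n '2p;4p'
```

```text
eef_pos: [0.5695, -0.0022, 0.058]
ft_force: [2.7, 3.5, 5.3]
eef_pos: [0.5695, -0.0015, 0.058]
ft_force: [2.2, 3.3, 4.8]
eef_pos: [0.5696, -0.0011, 0.058]
ft_force: [2.4, 2.2, 4.1]
```

```bash
for k in 1 2 3; do :; done; python3 -m jog '[[[0,0.002,0],[0,0,0],0],[[0,0.002,0],[0,0,0],0]]'|sed -n '2p;4p'; python3 -m jog '[[[0,0.002,0],[0,0,0],0],[[0,0.002,0],[0,0,0],0]]' |sed -n '2p;4p';  python3 -m jog '[[[0,0.002,0],[0,0,0],0],[[0,0.002,0],[0,0,0],0]]' |sed -n '2p;4p'
```

```text
eef_pos: [0.5696, -0.001, 0.058]
ft_force: [2.8, 1.9, 4.4]
eef_pos: [0.5696, -0.0009, 0.058]
ft_force: [2.8, -0.2, 5.5]
eef_pos: [0.5696, -0.0008, 0.058]
ft_force: [2.7, -1.0, 5.6]
```

```bash
python3 -m jog '[[[0,0,0],[0,0,0],0],[[0,0,0],[0,0,0],0],[[0,0,0],[0,0,0],0],[[0,0,0],[0,0,0],0],[[0,0,0],[0,0,0],0],[[0,0,0],[0,0,0],0]]'; python3 -c "
from h import *
print(job.hand_in())"
```

```text
t: 16.15
eef_pos: [0.5696, -0.0008, 0.058]
eef_rot: [0.137, 3.138, 0.001]
ft_force: [2.2, -2.3, 4.8]
grip_width: 0.0156
grasp_force: 40.0
the job is handed in; nothing more can be done
None
```

The job is handed in: the lock knob stands in the steel tray, and the carriage is seated in the notch about 117 mm from home, with the handle still gripped. I judged the seating by force and position, as I had used all ten pictures; no verdict was returned.

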